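Spirit level out from under the toolbox trays

TASK

The long spirit level is on the floor of the open toolbox, partly under the two lift-out trays. Slide the loose tray along its runners, away from the open end of the box, until it is butted flush against the tray at the far end with no gap left, then take the level, tip it end-up, draw it out diagonally through the opening beside the trays and finish holding it still in the gripper with the whole of it at least 5 cm above the toolbox's rim. Do not let go of it; both trays must stay on their runners and closed up, and everything else must stay where it lies.

Things in the scene. Friction and masses are not known exactly. Their poses are not given: they have to be found in the camera images.
- toolbox: Fixed grey sheet-steel toolbox, open on top; its lid is folded right back and slopes to the bench on its +x side. Origin: centre of the underside; y along its length, x across, z up. Inside 412 mm (y) by 200 mm (x); walls 3 mm, floor surface at z = 4 mm, rim at z = 126 mm. A 10 mm wide runner along each long wall (top at z = 88 mm) carries the trays.
- open_end (a point): On the toolbox: middle of the +y end wall's inner face, at rim height (x = 0, y = 206 mm, z = 126 mm in the toolbox). This is the open end: one tray stands against the other (-y) end wall, the loose one 25 to 70 mm from it. With the trays butted up at the -y end the opening between them and this wall is about 200 mm long, shorter than the level.
- tray_fittings_mid (a point): Centre (half-way up) of the grey plastic lift-out tray that holds brass and copper fittings (one divider): 194 mm across the box (x), 105 mm along it (y), 36 mm high, walls 3 mm, 0.3 to 0.5 kg. Open-topped; rests on the runners and slides along the box's y, 3 mm play each side; top 2 mm below the rim. Axes as the box's. Either tray may be the loose one.
- tray_screws_mid (a point): Centre (half-way up) of the grey plastic lift-out tray that holds screws (two dividers): 194 mm across the box (x), 105 mm along it (y), 36 mm high, walls 3 mm, 0.3 to 0.5 kg. Open-topped; rests on the runners and slides along the box's y, 3 mm play each side; top 2 mm below the rim. Axes as the box's. Either tray may be the loose one.
- level_mid (a point): Centre (half-way up) of the slim aluminium box-section spirit level: 300 mm long (its y, roughly the box's y), 22 mm wide (its x), 32 mm high, 0.15 to 0.3 kg, mass centre at this point. It stands on its narrow long face on the box floor, z up, near the middle of the box's width, its rear part under the trays.
- level_lead (a point): Centre of the level's end face that lies under the opening (towards the box's +y end wall), 150 mm from the level's centre along its +y.
- level_tail (a point): Centre of the level's other end face, under the trays, 150 mm from the level's centre along its -y.
- bleed_key: Steel radiator bleed key, 32 mm long, lying on the box floor in the corner of the open end at +x. Origin at its underside. Leave alone.
- elbow: Copper 90 degree elbow, 35 mm, 18 mm high, lying on the box floor in the corner of the open end at -x. Origin at its underside. Leave alone.
- spanner: Red-handled adjustable spanner, 205 mm long, 14 mm high, on the bench. Origin at its underside. Leave alone.
- screwdriver: Yellow-handled screwdriver, 200 mm long, on the bench. Leave alone.
- torch: Grey plastic torch, 145 mm long, 42 mm high, lying on the bench. Origin at its underside. Leave alone.
- tub: Clear parts tub with its flip-top lid shut, 79 by 109 mm, 51 mm high, on the bench. Origin at its underside. Leave alone.
- tape_reel: White plastic reel of thread tape, 54 mm across, 14 mm high, flat on the bench. Origin at its underside. Leave alone.
Things that resemble listed ones, but are neither listed nor needed, are in the scene too. Leave any purple look-alike of the part that bears tray_fittings_mid alone.

How it is judged:
By the outcome, as a careful person would: the job done as asked, in the order asked, and still so for the second after the job is handed in, while the arm keeps its last pose, push and grip.
It also fails if it takes over 48 s, if anything falls off the work surface, if the arm or the gripper's body presses on something with over 40 N, if the wrist force passes 120 N, or if a joint passes its speed limit or range.

ROBOT

A 6-joint arm with a two-finger parallel gripper is mounted at the origin on the work surface. World frame = base frame: x ahead of the robot, y to its left, z up, the work surface at z = 0. Lengths are in mm, angles in degrees, forces in N, time in s.
With the tool pointing down it reaches from about 300 to 850 mm from the base axis. Payload 4.2 kg.
Tool frame: the origin (TCP) lies midway between the tips of the shut fingers; the grasp point (between the pads) lies 19 mm behind it (env.grip_depth is the distance from the TCP to the grasp point, in mm); z points along the fingers, y is the line along which they close (so a half turn about z gives the same grasp; the last joint's range is limited). The gripper opens to 91 mm and grips with 3 to 60 N. Pads are 32 mm wide; open, the fingers measure 118 mm over their backs; the gripper's body (76 mm by 178 mm) begins 60 mm behind the grasp point.
Start: joints at [-77.808, 18.312, 89.639, -0, 72.044, -1.146], TCP at [132.656, -559.505, 213.976] pointing down, gripper open.
Joint ranges: [-177.97, 177.97], [-48.28, 115.42], [12.27, 149.76], [-77.06, 257.06], [2.81, 150.46], [-146.56, 146.56]. Speed limits (degrees/s): [147.25, 147.25, 180, 180, 180, 180].

INTERFACE

Orientations are given as [roll, pitch, yaw] about the fixed x, y, z axes, in that order (R = Rz(yaw) Ry(pitch) Rx(roll)).
In Python, from workcell import env, eyes gives the robot as it stands.
- The arm moves only by the tool send_rows, never from a script. Its argument "motion" is a list of rows, each a list of 7 numbers: the shift along the world's x, y, z normalised to -1 to 1, where 1 is 0.5 m, then the turn, a rotation vector about the world's x, y, z normalised to -1 to 1, where 1 is 60 degrees, then the opening, from -1 (shut) to 1 (fully open). A call has 1 to 20 rows; each row is the pose to reach, as a shift and turn from the pose commanded when the call began; what a row does not reach only later rows make up. A row lasts 1/8 s, in which the tool goes at most 62.5 mm and 10.7 degrees, less where a joint would pass 70% of its speed; a pose out of reach is approached as far as the arm can. A call with a number of a shift or a turn outside -1 to 1 is refused whole. A call with a gripper value outside its range is refused whole. The fingers move at their own pace and stop on an object; "squeeze" is the grip in N (left out, the last holds). Time passes only in rows, so rows that repeat a pose let the fingers close. It gives the time, the measured TCP pose, the force, the opening and the grip force at its end, in the units of the state.
- env.state(): the state, without advancing time (a new reading comes with each control period).
- eyes.grab_frame(name): name is "scene" or "top" or "wrist"; returns a dict with "pixels" (384x512x3 uint8, red, green, blue), "depth" (384x512 float32, mm along the optical axis (not along the pixel's ray), 0 where there is no reading), "fx", "fy", "cx", "cy" (pixels), "R" (3x3) and "t" (3): a world point X has camera coordinates R X + t; the wrist camera has in their place "T_tool_cam" (4x4, takes a point from camera to tool coordinates, whose origin is the TCP and whose axes are the flange's). Camera axes: x right, y down, z forward; pixel columns grow to the right and rows downward; lengths in mm; the calibration is good to about 2 mm. A picture is of the moment at which its call begins: read the wrist's pose just before it.
- env.job_done(): hands the job in; it is judged then, once.
The state is a dict: "time_s": time; "qpos": joint angles; "qvel": joint speeds; "effort": joint torques, N m; "ee_pos": TCP position; "ee_rot": TCP orientation; "force": force on the tool from outside, world axes, zero at the start; "torque": the same for the moment, N m; "gripper_width": finger opening in mm; "gripper_force": force on a finger pad.
Only numpy, scipy, OpenCV 4.12 (cv2) and the standard library are available. Lean on these libraries where they do the work, as an engineer would, in place of code of your own. Each camera call takes 0.05 s, during which the arm holds its last target. There are 200 camera calls.

## Working session

There is one attempt and no reset: what is moved stays moved. The work goes in short steps, Python scripts to look and compute and a tool call to move; the robot and the scene stay as the last step left them, time stands still between calls to the robot, and variables do not carry over. Pictures are saved under pics/ and viewed, at most 10 in all, crops included, and the job is handed in when it is done.

Besides the shell and the picture viewer there is one more tool, called after "Call:" as a command line: name --pt "numbers of a row" for each row, then --argument value for the rest. send_rows: Moves the arm, as the interface text tells. Its arguments: {"type":"object","properties":{"motion":{"type":"array"},"squeeze":{"type":"number"}},"required":["motion"]}

```bash
mkdir -p pics; ls; cat > h.py <<'E'
import numpy as np, cv2
from workcell import env, eyes
def cloud(f):
    d=f["depth"]; v,u=np.mgrid[:384,:512]
    C=np.dstack([(u-f["cx"])/f["fx"]*d,(v-f["cy"])/f["fy"]*d,d])
    W=(C-np.array(f["t"]).ravel())@np.array(f["R"]); W[d<=0]=np.nan
    return W
def save(n,a,s=1): cv2.imwrite(n,cv2.resize(a[...,::-1],None,fx=s,fy=s,interpolation=cv2.INTER_CUBIC))
E
python3 - <<'E'
from h import *
for n in("top","scene"):
    f=eyes.grab_frame(n); save(f"pics/{n}0.png",f["pixels"],1.5); np.savez(n+"0.npz",**f)
    print(n,f["fx"],f["cx"],f["cy"],np.round(-np.array(f["R"]).T@np.array(f["t"]).ravel()))
    print(np.round(f["R"],3))
print(env.state(),env.grip_depth)
E
```

```text
pics
top 389.79531142055504 254.75939901696262 189.76269731032176 [ 291.  -12. 1220.]
[[ 0.011 -1.     0.012]
 [-0.989 -0.013 -0.15 ]
 [ 0.15  -0.01  -0.989]]
scene 480.4172593649199 258.8032545405187 187.31508355583927 [ 943. -561. 1332.]
[[ 0.725  0.689  0.009]
 [ 0.593 -0.618 -0.516]
 [-0.35   0.379 -0.856]]
{'time_s': 0.1, 'qpos': array([-7.78065160e+01,  1.83474208e+01,  8.96983837e+01,  6.29623014e-04,
        7.20439167e+01, -1.14554798e+00]), 'qvel': array([-0.09350842, -0.0571727 , -0.20736932,  0.08422446, -0.04873122,
        0.05053532]), 'effort': array([ 8.87789247e-04, -4.13333237e+01, -2.32508987e+01,  7.29609746e-02,
        4.21805901e-02, -3.81834639e-05]), 'ee_pos': array([ 132.5737872 , -559.05198441,  213.21693612]), 'ee_rot': array([-1.79910309e+02, -2.39225834e-03,  1.33388355e+01]), 'force': array([-0.14468033,  1.00602175,  0.17217749]), 'torque': array([ 0.0493339 , -0.01117151,  0.013345  ]), 'gripper_force': 0.0, 'gripper_width': 91.15674236764387} 18.8
```

View pics/top0.png

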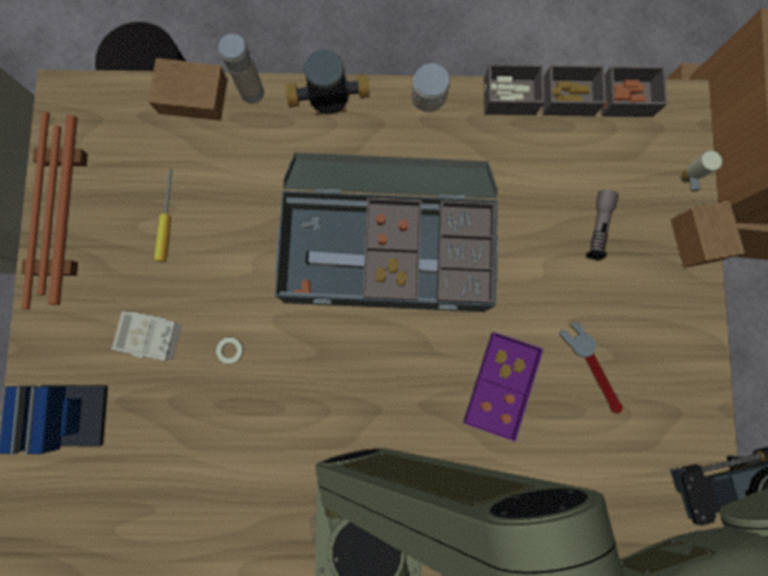

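View pics/scene0.png

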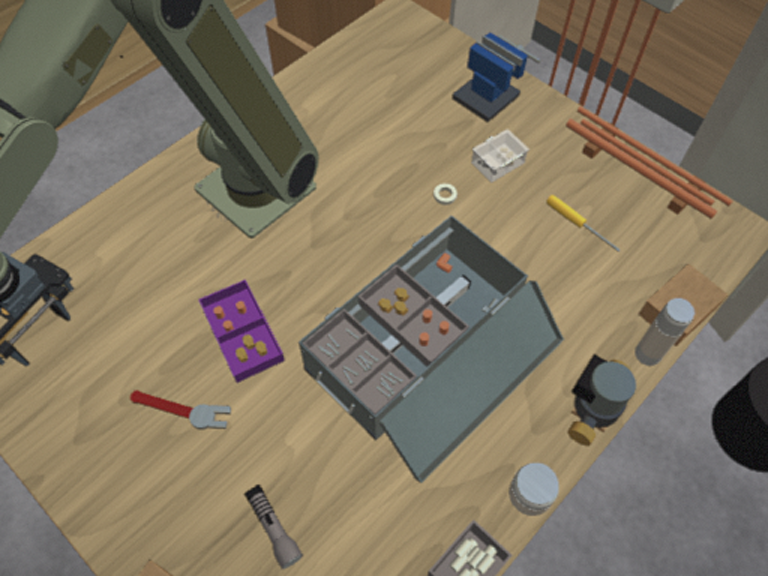

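The top view shows the grey fittings tray (loose) at about (391,250), the screws tray at (466,253) against the -y end, and the purple look-alike at (503,387). The level runs from (307,258) to (437,265), with the bleed key at (312,223) and the elbow at (303,286). The candidates are the grey tray in the box and the purple one on the bench. I choose the grey one in the box.

```bash
cat >> h.py <<'E'
def onplane(f,uv,z):
    R=np.array(f["R"]);t=np.array(f["t"]).ravel();c=-R.T@t
    uv=np.atleast_2d(uv).astype(float)
    d=np.c_[(uv[:,0]-f["cx"])/f["fx"],(uv[:,1]-f["cy"])/f["fy"],np.ones(len(uv))]@R
    return c+d*((z-c[2])/d[:,2])[:,None]
def stats(n,f):
    W=cloud(f);p=f["pixels"].astype(int);z=W[...,2]
    box=(W[...,0]>430)&(W[...,0]<720)&(W[...,1]>-230)&(W[...,1]<250)
    lv=box&(z>26)&(z<46)&(p.min(2)>115)
    k,l,s,c=cv2.connectedComponentsWithStats(lv.astype(np.uint8))
    for i in range(1,k):
        if s[i,4]<25: continue
        q=W[l==i]; print(n,"level",s[i],"z",np.median(q[:,2]).round(1),"rect",cv2.minAreaRect(q[:,:2].astype(np.float32)), "ylim",np.percentile(q[:,1],[1,99]).round())
    rim=box&(z>112)&(z<135); q=W[rim]; print(n,"rimrect",cv2.minAreaRect(q[:,:2].astype(np.float32)),"zmed",np.median(q[:,2]))
    h,e=np.histogram(q[:,1],bins=np.arange(-200,240,4)); print(dict(zip(e[:-1].astype(int).tolist(),h.tolist())))
    fl=box&(z>-3)&(z<12); print("floor z",np.median(z[fl]))
E
python3 - <<'E'
from h import *
for n in("top","scene"):
    f=dict(np.load(n+"0.npz")); stats(n,f)
    a=f["pixels"][95:215,175:340] if n=="top" else f["pixels"][140:300,195:375]
    save(f"pics/{n}c.png",a,4.4 if n=="top" else 3.7)
E
```

```text
top level [207 169  36   8 200] z 36.4 rect ((524.5353393554688, 70.19921112060547), (109.45855712890625, 18.2462100982666), 86.88809967041016) ylim [ 18. 124.]
top level [280 174  11   6  57] z 37.4 rect ((512.741943359375, -117.4089584350586), (30.856319427490234, 16.305801391601562), 89.63634490966797) ylim [-133. -102.]
top rimrect ((548.2399291992188, -28.103897094726562), (410.9222412109375, 243.98739624023438), 88.15599822998047) zmed 121.36834928022691
{-200: 17, -196: 13, -192: 13, -188: 16, -184: 13, -180: 19, -176: 14, -172: 17, -168: 16, -164: 15, -160: 22, -156: 14, -152: 17, -148: 19, -144: 14, -140: 19, -136: 71, -132: 40, -128: 10, -124: 6, -120: 7, -116: 8, -112: 5, -108: 7, -104: 7, -100: 5, -96: 53, -92: 43, -88: 22, -84: 16, -80: 11, -76: 18, -72: 16, -68: 18, -64: 31, -60: 16, -56: 18, -52: 18, -48: 14, -44: 14, -40: 19, -36: 14, -32: 18, -28: 21, -24: 30, -20: 37, -16: 21, -12: 18, -8: 20, -4: 11, 0: 16, 4: 16, 8: 56, 12: 30, 16: 4, 20: 7, 24: 11, 28: 5, 32: 9, 36: 9, 40: 8, 44: 9, 48: 9, 52: 6, 56: 10, 60: 9, 64: 8, 68: 11, 72: 6, 76: 13, 80: 11, 84: 8, 88: 12,
[... 1057 characters left out ...]
-92: 48, -88: 15, -84: 17, -80: 13, -76: 18, -72: 20, -68: 27, -64: 18, -60: 23, -56: 18, -52: 14, -48: 16, -44: 22, -40: 12, -36: 16, -32: 22, -28: 26, -24: 28, -20: 32, -16: 20, -12: 24, -8: 14, -4: 15, 0: 21, 4: 72, 8: 90, 12: 19, 16: 7, 20: 10, 24: 5, 28: 8, 32: 7, 36: 6, 40: 5, 44: 10, 48: 7, 52: 11, 56: 10, 60: 8, 64: 14, 68: 12, 72: 14, 76: 9, 80: 12, 84: 11, 88: 12, 92: 10, 96: 11, 100: 9, 104: 11, 108: 10, 112: 7, 116: 11, 120: 9, 124: 9, 128: 6, 132: 13, 136: 9, 140: 9, 144: 6, 148: 9, 152: 10, 156: 12, 160: 7, 164: 9, 168: 82, 172: 110, 176: 42, 180: 1, 184: 0, 188: 0, 192: 0, 196: 0, 200: 0, 204: 0, 208: 0, 212: 0, 216: 0, 220: 0, 224: 0, 228: 0, 232: 0}
floor z 4.220939177042087
```

View pics/topc.png

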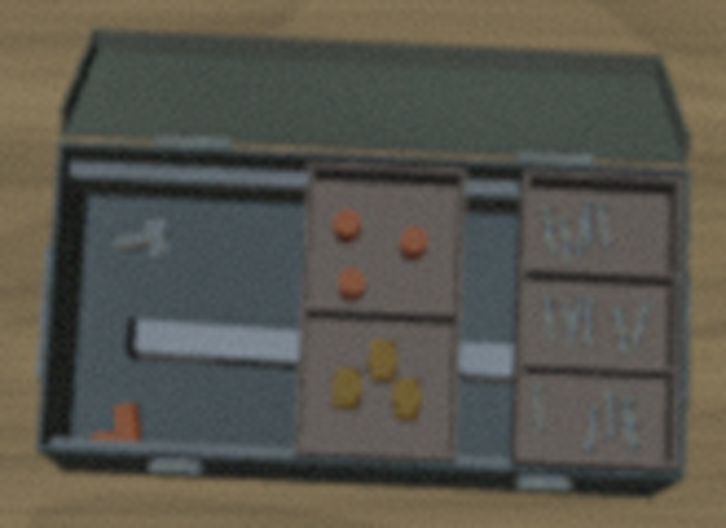

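The close crop confirms it: the grey fittings tray at crop px 300–465 is loose, with a gap at 460–520 to the screws tray. Next I fit the box frame and the tray edges.

```bash
cat > m.py <<'E'
from h import *
def measure(f,n):
    W=cloud(f);z=W[...,2]
    m=(W[...,0]>420)&(W[...,0]<700)&(W[...,1]>-260)&(W[...,1]<220)&(z>112)&(z<135)
    q=W[m]
    # -x rim: lowest x per y bin
    P=[]
    for y in np.arange(-220,170,6):
        s=q[abs(q[:,1]-y)<3]
        if len(s)>2: P.append((s[:,0].min(),y))
    P=np.array(P); k=np.ones(len(P),bool)
    for _ in range(5):
        c=np.polyfit(P[k,1],P[k,0],1); r=P[:,0]-np.polyval(c,P[:,1]); k=abs(r)<max(2,1.5*r[k].std())
    a=np.arctan(c[0]); ex=np.array([np.cos(a),-np.sin(a)]); ey=np.array([np.sin(a),np.cos(a)])
    print(n,"yaw",-np.degrees(a).round(2),"outer -x edge at y=0:",c[1].round(1),k.sum(),len(P))
    u=q[:,:2]@ey; v=q[:,:2]@ex; print(" ey extent",np.percentile(u,[.3,99.7]).round(1))
    v0=c[1]*np.cos(a)
    inn=(v>v0+25)&(v<v0+185)
    h,e=np.histogram(u[inn],bins=np.arange(-270,230,2))
    print(" peaks",[(int(x),int(y)) for x,y in zip(e,h) if y>14])
    hx,e=np.histogram(v,bins=np.arange(v0-4,v0+240,2)); print(" vpeaks",v0.round(1),[(round(x-v0),int(y)) for x,y in zip(e,hx) if y>35])
    return a
if __name__=="__main__":
    for n in("top","scene"): measure(dict(np.load(n+"0.npz")),n)
    f=dict(np.load("top0.npz"))
    C=lambda x,y:(175+x/4.4,95+y/4.4)
    r=onplane(f,[C(45,440),C(685,470),C(60,148),C(690,178)],126); print("rim corners",r.round(1))
    print("tray edges +y",onplane(f,[C(308,172),C(300,455)],124).round(1)," -y",onplane(f,[C(463,175),C(456,458)],124).round(1)," screws +y",onplane(f,[C(524,175),C(516,462)],124).round(1))
    print("level top",onplane(f,[C(136,320),C(133,355),C(300,328),C(300,362),C(515,343),C(515,376)],36).round(1))
    print("key",onplane(f,[C(112,240),C(172,250)],6).round(1),"elbow",onplane(f,[C(140,440),C(120,402)],12).round(1))
E
python3 m.py
```

```text
top yaw -1.9 outer -x edge at y=0: 429.1 57 65
 ey extent [-223.   195.2]
 peaks [(-222, 50), (-220, 36), (-218, 41), (-216, 53), (-116, 40), (-114, 29), (-76, 25), (-74, 44), (26, 31), (28, 33), (190, 31), (192, 52), (194, 21)]
 vpeaks 428.8 [(-2, 54), (0, 148), (2, 58), (6, 70), (8, 36), (70, 40), (134, 39), (196, 79), (198, 68), (202, 207), (204, 98), (212, 79), (214, 68), (216, 64), (218, 47)]
scene yaw -1.76 outer -x edge at y=0: 426.4 57 65
 ey extent [-226.3  193.5]
 peaks [(-228, 15), (-226, 90), (-224, 30), (-222, 40), (-220, 31), (-122, 17), (-120, 75), (-118, 37), (-80, 43), (-78, 68), (-76, 21), (22, 39), (24, 67), (26, 23), (186, 25), (188, 55), (190, 54), (192, 25)]
 vpeaks 426.2 [(-2, 36), (0, 145), (2, 120), (4, 46), (6, 66), (8, 82), (70, 43), (102, 38), (134, 45), (196, 49), (198, 73), (202, 87), (204, 193), (206, 39), (210, 48), (212, 108), (214, 104), (216, 93), (218, 55)]
rim corners [[ 439.2  172.8  126. ]
 [ 425.  -239.   126. ]
 [ 633.6  170.3  126. ]
 [ 619.3 -245.8  126. ]]
tray edges +y [[620.3   6.6 124. ]
 [431.8   8.9 124. ]]  -y [[619.7 -95.9 124. ]
 [431.2 -91.6 124. ]]  screws +y [[ 620.3 -136.2  124. ]
 [ 429.1 -130.3  124. ]]
level top [[ 537.3  127.4   36. ]
 [ 512.3  128.7   36. ]
 [ 533.2   12.    36. ]
 [ 508.9   11.6   36. ]
 [ 524.5 -139.4   36. ]
 [ 500.9 -139.3   36. ]]
key [[602.6 150.1   6. ]
 [595.7 106.4   6. ]] elbow [[455.5 124.8  12. ]
 [482.6 139.8  12. ]]
```

The box yaw is about -1.9° and its centre is about (529,-33). The tray gap is about 40 mm, and the loose tray's +y face is at box y≈44. The level sits at box x≈-9 with its lead end at box y≈160. I'm moving to just in front of the tray with the fingers spread across it.

Call:
send_rows --pt "0.4 0.604 0.1 0 0 0.62 1" --pt "0.4 0.604 0.1 0 0 0.62 1" --pt "0.4 0.604 0.1 0 0 0.62 1" --pt "0.4 0.604 0.1 0 0 0.62 1" --pt "0.4 0.604 0.1 0 0 0.62 1" --pt "0.4 0.604 0.1 0 0 0.62 1" --pt "0.4 0.604 0.1 0 0 0.62 1" --pt "0.4 0.604 0.1 0 0 0.62 1"

```text
time_s: 1.1
ee_pos: [332.3, -257.7, 263.7]
ee_rot: [-180.0, 0.0, 50.6]
force: [0.0, 0.2, 0.4]
gripper_width: 91.2
gripper_force: 0.0
```

Call:
send_rows --pt "0.398 0.64 -0.06 0 0 0.626 1" --pt "0.398 0.64 -0.06 0 0 0.626 1" --pt "0.398 0.64 -0.06 0 0 0.626 1" --pt "0.398 0.64 -0.06 0 0 0.626 1" --pt "0.398 0.64 -0.06 0 0 0.626 1" --pt "0.398 0.64 -0.06 0 0 0.626 1" --pt "0.398 0.64 -0.06 0 0 0.626 1" --pt "0.398 0.64 -0.06 0 0 0.626 1"

```text
time_s: 2.1
ee_pos: [531.4, 60.9, 233.2]
ee_rot: [-179.9, 0.1, 88.0]
force: [-0.2, 0.2, -0.7]
gripper_width: 90.9
gripper_force: 0.0
```

```bash
cat >> h.py <<'E'
from scipy.spatial.transform import Rotation as Ro
def wrist():
    s=env.state(); f=eyes.grab_frame("wrist")
    A=np.eye(4);A[:3,:3]=Ro.from_euler("xyz",s["ee_rot"],degrees=True).as_matrix();A[:3,3]=s["ee_pos"]
    M=np.linalg.inv(A@np.array(f["T_tool_cam"])); f["R"]=M[:3,:3]; f["t"]=M[:3,3]; return f
E
python3 - <<'E'
from h import *
f=wrist(); save("pics/w1.png",f["pixels"],1.4); np.savez("w1.npz",**{k:f[k] for k in("pixels","depth","fx","fy","cx","cy","R","t")})
print(-f["R"].T@f["t"],f["R"].round(2)); stats("w",f)
E
```

```text
[533.96132234 141.39684293 404.41768318] [[ 1.   -0.03 -0.  ]
 [-0.03 -0.96  0.29]
 [-0.01 -0.29 -0.96]]
w level [ 399   64   31  197 1058] z 37.6 rect ((713.1932983398438, 49.01732635498047), (239.4147491455078, 17.60365867614746), 88.14090728759766) ylim [-65. 166.]
w level [ 241  107   20  116 2034] z 36.6 rect ((520.949462890625, 61.37883758544922), (138.75741577148438, 22.084346771240234), 87.1248779296875) ylim [ -5. 129.]
w rimrect ((547.2243041992188, 23.658920288085938), (307.5273132324219, 242.39138793945312), 88.0912094116211) zmed 121.50687160526573
{-200: 0, -196: 0, -192: 0, -188: 0, -184: 0, -180: 0, -176: 0, -172: 0, -168: 0, -164: 0, -160: 0, -156: 0, -152: 0, -148: 0, -144: 0, -140: 0, -136: 0, -132: 0, -128: 2, -124: 0, -120: 0, -116: 0, -112: 2, -108: 13, -104: 15, -100: 20, -96: 306, -92: 1177, -88: 475, -84: 65, -80: 66, -76: 49, -72: 71, -68: 56, -64: 27, -60: 9, -56: 1, -52: 0, -48: 0, -44: 0, -40: 0, -36: 0, -32: 8, -28: 73, -24: 118, -20: 140, -16: 134, -12: 72, -8: 15, -4: 8, 0: 13, 4: 18, 8: 595, 12: 653, 16: 23, 20: 44, 24: 58, 28: 59, 32: 61, 36: 57, 40: 65, 44: 69, 48: 79, 52: 77, 56: 78, 60: 93, 64: 98, 68: 106, 72: 100, 76: 108, 80: 108, 84: 113, 88: 116, 92: 115, 96: 118, 100: 119, 104: 123, 108: 122, 112: 109, 116: 114, 120: 119, 124: 117, 128: 120, 132: 121, 136: 131, 140: 128, 144: 133, 148: 125, 152: 135, 156: 133, 160: 138, 164: 137, 168: 270, 172: 869, 176: 709, 180: 48, 184: 0, 188: 0, 192: 0, 196: 0, 200: 0, 204: 0, 208: 0, 212: 0, 216: 0, 220: 0, 224: 0, 228: 0, 232: 0}
floor z 4.048837054961927
```

View pics/w1.png

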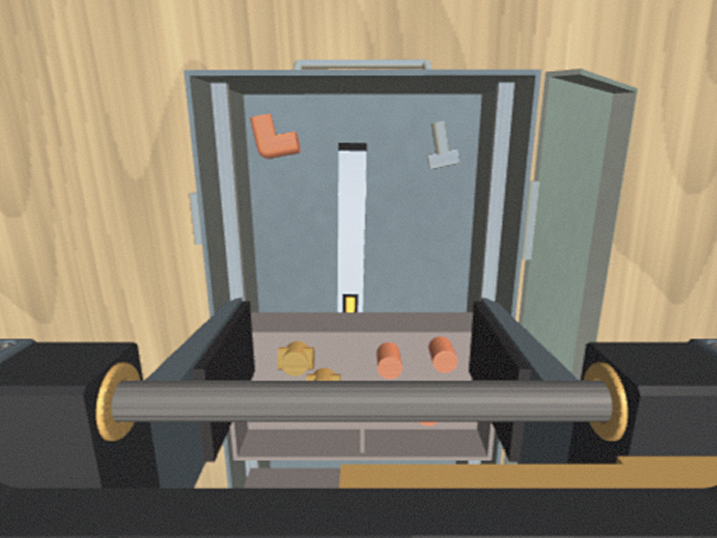

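The wrist view shows the level at (352,230) in the 1.4x picture, its lead end at (352,148), the elbow at (275,138), the key at (441,147) and the tray's +y edge at about (360,322). I'm lowering in front of the tray, then pushing slowly.

Call:
send_rows --pt "0 0 -0.1 0 0 0 1" --pt "0 0 -0.2 0 0 0 1" --pt "0 0 -0.264 0 0 0 1" --pt "0 0 -0.264 0 0 0 1" --pt "0 -0.03 -0.264 0 0 0 1" --pt "-0.001 -0.05 -0.264 0 0 0 1" --pt "-0.002 -0.06 -0.264 0 0 0 1" --pt "-0.002 -0.07 -0.264 0 0 0 1" --pt "-0.002 -0.08 -0.264 0 0 0 1" --pt "-0.003 -0.09 -0.264 0 0 0 1" --pt "-0.003 -0.1 -0.264 0 0 0 1" --pt "-0.003 -0.11 -0.264 0 0 0 1" --pt "-0.004 -0.12 -0.264 0 0 0 1" --pt "-0.004 -0.124 -0.264 0 0 0 1" --pt "-0.004 -0.128 -0.264 0 0 0 1" --pt "-0.004 -0.128 -0.264 0 0 0 1"

```text
time_s: 4.15
ee_pos: [530.5, -0.4, 102.9]
ee_rot: [179.9, -0.1, 88.1]
force: [-0.1, 4.8, 3.8]
gripper_width: 91.6
gripper_force: 2.5
```

```bash
cat > s.py <<'E'
from m import *
import sys
f=eyes.grab_frame("scene"); measure(f,"scene")
save(sys.argv[1],f["pixels"][120:320,185:385],3)
E
python3 s.py pics/p1.png
```

```text
scene yaw -35.99 outer -x edge at y=0: 544.3 30 65
 ey extent [ 59.5 525.4]
 peaks [(212, 15), (220, 16), (226, 17)]
 vpeaks 440.3 []
```

Call:
send_rows --pt "0 -0.008 0 0 0 0 1" --pt "0 -0.014 0 0 0 0 1" --pt "-0.001 -0.02 0 0 0 0 1" --pt "-0.001 -0.02 0 0 0 0 1"

```text
time_s: 4.7
ee_pos: [530.3, -9.1, 102.9]
ee_rot: [179.8, -0.3, 88.1]
force: [0.8, 9.8, 4.3]
gripper_width: 91.6
gripper_force: 5.0
```

Call:
send_rows --pt "0 -0.004 0 0 0 0 1" --pt "0 -0.006 0 0 0 0 1" --pt "0 -0.006 0 0 0 0 1"

```text
time_s: 5.08
ee_pos: [530.3, -9.2, 103.0]
ee_rot: [179.8, -0.6, 88.0]
force: [0.7, 20.4, 4.9]
gripper_width: 91.4
gripper_force: 9.9
```

Call:
send_rows --pt "0 -0.003 0 0 0 0 1" --pt "0 -0.003 0 0 0 0 1"

```text
time_s: 5.32
ee_pos: [530.3, -9.2, 103.0]
ee_rot: [179.9, -0.7, 88.0]
force: [0.2, 24.2, 5.9]
gripper_width: 91.4
gripper_force: 12.3
```

Call:
send_rows --pt "0 0.02 0 0 0 0 1" --pt "0 0.1 0 0 0 0 1" --pt "0 0.2 0 0 0 0 1" --pt "0 0.2 0 0 0 0 1" --pt "0 0.21 0.24 0 0 0 1" --pt "0 0.21 0.24 0 0 0 0.3" --pt "0 0.21 0.24 0 0 0 0.3"

```text
time_s: 6.2
ee_pos: [531.9, 88.2, 226.8]
ee_rot: [179.4, -0.0, 88.1]
force: [0.4, 0.5, -0.9]
gripper_width: 73.9
gripper_force: 0.0
```

```bash
python3 - <<'E'
from m import *
f=wrist(); W=cloud(f)
save("pics/w2.png",f["pixels"],1.4); stats("w",f)
q=W[(W[...,2]>112)&(W[...,2]<135)]
a=np.radians(1.85); ex=np.array([np.cos(a),-np.sin(a)]); ey=np.array([np.sin(a),np.cos(a)])
u=q[:,:2]@ey;v=q[:,:2]@ex
for lo,hi in((440,500),(500,560),(560,615)):
    h,e=np.histogram(u[(v>lo)&(v<hi)],bins=np.arange(-140,210,2)); print(lo,[(int(x),int(y)) for x,y in zip(e,h) if y>25])
for n in("top",):
    g=eyes.grab_frame(n); measure(g,n); save("pics/t2.png",g["pixels"][95:215,175:340],4.4)
E
```

```text
w level [400  92  26 152 775] z 38.3 rect ((711.4990234375, 75.2237319946289), (185.2604217529297, 16.861099243164062), 89.92721557617188) ylim [-13. 167.]
w level [ 239  133   21  139 2187] z 36.7 rect ((519.623291015625, 42.68037033081055), (175.63287353515625, 22.264230728149414), 86.82244873046875) ylim [-43. 129.]
w rimrect ((548.11328125, 41.40840148925781), (271.2967224121094, 242.3472442626953), 88.28946685791016) zmed 123.32516420444672
{-200: 0, -196: 0, -192: 0, -188: 0, -184: 0, -180: 0, -176: 0, -172: 0, -168: 0, -164: 0, -160: 0, -156: 0, -152: 0, -148: 0, -144: 0, -140: 0, -136: 0, -132: 0, -128: 0, -124: 0, -120: 0, -116: 0, -112: 0, -108: 0, -104: 0, -100: 0, -96: 0, -92: 2, -88: 7, -84: 11, -80: 17, -76: 21, -72: 32, -68: 77, -64: 120, -60: 117, -56: 123, -52: 81, -48: 24, -44: 11, -40: 10, -36: 17, -32: 236, -28: 244, -24: 0, -20: 0, -16: 0, -12: 0, -8: 0, -4: 0, 0: 0, 4: 0, 8: 0, 12: 1, 16: 6, 20: 19, 24: 23, 28: 22, 32: 45, 36: 59, 40: 56, 44: 66, 48: 65, 52: 78, 56: 68, 60: 95, 64: 93, 68: 92, 72: 100, 76: 105, 80: 101, 84: 106, 88: 108, 92: 107, 96: 110, 100: 1
[... 299 characters left out ...]
232: 0}
floor z 3.866769339771998
440 [(-14, 50), (-12, 98), (-10, 34), (192, 220), (194, 75)]
500 [(-48, 30), (-46, 28), (-44, 35), (-42, 31), (-40, 34), (-38, 31), (-36, 30), (-14, 34), (-12, 109), (-10, 36), (192, 220), (194, 74)]
560 [(-42, 28), (-38, 31), (-34, 33), (-32, 27), (-14, 42), (-12, 82), (190, 29), (192, 172), (194, 67)]
top yaw -1.97 outer -x edge at y=0: 429.2 38 46
 ey extent [-222.1  195.4]
 peaks [(-222, 39), (-220, 41), (-218, 63), (-216, 16), (-118, 22), (-116, 39), (-114, 41), (-112, 34), (-12, 42), (192, 28), (194, 20)]
 vpeaks 429.0 [(0, 86), (2, 38), (6, 70), (8, 44), (70, 36), (134, 39), (196, 78), (198, 72), (202, 132), (204, 66), (212, 58), (214, 42), (216, 48)]
```

View pics/w2.png

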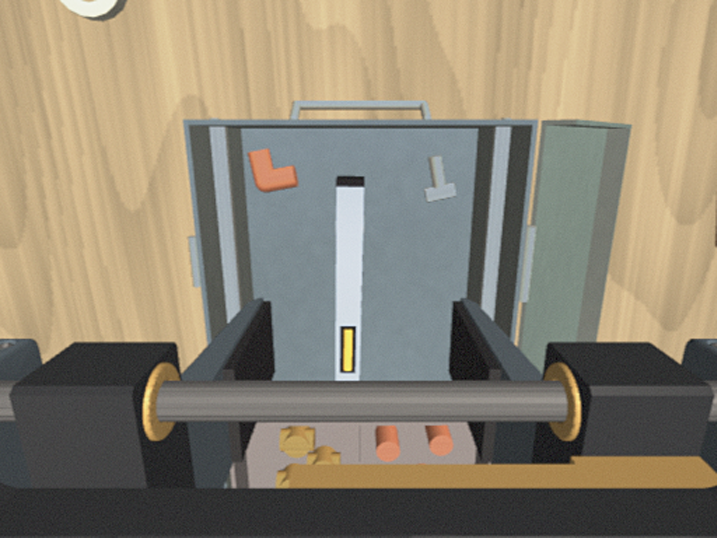

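View pics/t2.png

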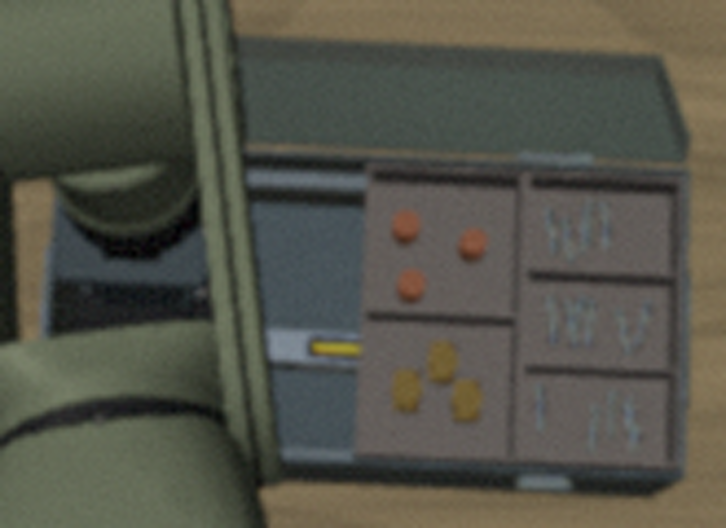

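The trays are closed up: the tray edge is now straight at u≈-12 across the whole width, and the top crop shows no gap at x≈518. The yellow vial of the level is at (335,348). I'm descending on the level slightly +x of its axis, so that the gripper body clears the side walls.

Call:
send_rows --pt "-0.005 -0.026 -0.1 0 0 0 0.3" --pt "-0.005 -0.026 -0.18 0 0 0 0.3" --pt "-0.005 -0.026 -0.24 0 0 0 0.3" --pt "-0.005 -0.026 -0.29 0 0 0 0.3" --pt "-0.005 -0.026 -0.34 0 0 0 0.3" --pt "-0.005 -0.026 -0.37 0 0 0 0.3" --pt "-0.005 -0.026 -0.37 0 0 0 0.3"

```text
time_s: 7.18
ee_pos: [525.1, 75.5, 35.2]
ee_rot: [-179.8, 0.1, 88.1]
force: [-0.2, 0.0, 0.5]
gripper_width: 59.4
gripper_force: 0.0
```

```bash
python3 - <<'E'
from h import *
print(env.state()["ee_pos"],env.state()["gripper_width"])
f=wrist(); save("pics/w3.png",f["pixels"],1.2); stats("w",f)
W=cloud(f);q=W[(W[...,2]>118)&(W[...,2]<135)&(W[...,1]>90)&(W[...,1]<170)]
h,e=np.histogram(q[:,0],bins=np.arange(415,660,2)); print([(int(x),int(y)) for x,y in zip(e,h) if y>30])
# path plan: gripper grasp fixed on level at s from tail; box frame yz
E
```

```text
[525.12567609  75.45536762  35.20629239] 59.35278863469045
w level [ 235  147   42  125 4819] z 36.6 rect ((522.8416748046875, 92.58816528320312), (75.76646423339844, 23.169708251953125), 87.66498565673828) ylim [ 56. 130.]
w level [ 235  301   36   31 1088] z 36.6 rect ((518.9697875976562, 23.413036346435547), (24.902894973754883, 21.938369750976562), 86.90360260009766) ylim [12. 35.]
w rimrect ((525.572509765625, 123.16536712646484), (107.89247131347656, 159.01025390625), 88.12969207763672) zmed 126.40965917758646
{-200: 0, -196: 0, -192: 0, -188: 0, -184: 0, -180: 0, -176: 0, -172: 0, -168: 0, -164: 0, -160: 0, -156: 0, -152: 0, -148: 0, -144: 0, -140: 0, -136: 0, -132: 0, -128: 0, -124: 0, -120: 0, -116: 0, -112: 0, -108: 0, -104: 0, -100: 0, -96: 0, -92: 0, -88: 0, -84: 0, -80: 0, -76: 0, -72: 0, -68: 0, -64: 0, -60: 0, -56: 0, -52: 0, -48: 0, -44: 0, -40: 0, -36: 0, -32: 0, -28: 0, -24: 0, -20: 0, -16: 0, -12: 0, -8: 0, -4: 0, 0: 0, 4: 0, 8: 0, 12: 0, 16: 0, 20: 0, 24: 0, 28: 0, 32: 0, 36: 0, 40: 0, 44: 0, 48: 0, 52: 0, 56: 0, 60: 0, 64: 0, 68: 7, 72: 74, 76: 420, 80: 899, 84: 
[... 514 characters left out ...]
01), (481, 200), (483, 196), (485, 212), (487, 188), (489, 201), (491, 893), (493, 758), (495, 208), (497, 207), (499, 213), (501, 217), (503, 208), (505, 210), (507, 213), (509, 205), (511, 221), (513, 208), (515, 211), (517, 213), (519, 213), (521, 211), (523, 206), (525, 215), (527, 214), (529, 212), (531, 209), (533, 214), (535, 213), (537, 208), (539, 212), (541, 210), (543, 217), (545, 213), (547, 212), (549, 210), (551, 208), (553, 212), (555, 215), (557, 1167), (559, 285), (561, 211), (563, 205), (565, 207), (567, 199), (569, 209), (571, 203), (573, 212), (575, 200), (577, 201), (579, 150), (585, 128), (587, 221), (589, 214), (591, 212), (593, 169), (595, 41), (597, 553), (599, 247)]
```

View pics/w3.png

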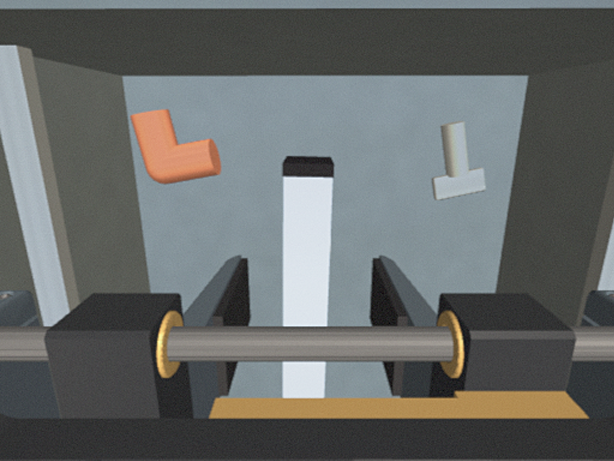

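The wrist view is as expected: the fingers at (230,300) and (390,300) straddle the level at (308,300), and the elbow and key are clear. I shift 4 mm in +x, go down the last 20 mm, then close.

Call:
send_rows --pt "0.008 0 0 0 0 0 0.3" --pt "0.008 0 -0.02 0 0 0 0.3" --pt "0.008 0 -0.04 0 0 0 0.3" --pt "0.008 0 -0.04 0 0 0 0.3" --pt "0.008 0 -0.04 0 0 0 0.0" --pt "0.008 0 -0.04 0 0 0 -0.3" --pt "0.008 0 -0.04 0 0 0 -0.7" --pt "0.008 0 -0.04 0 0 0 -1" --pt "0.008 0 -0.04 0 0 0 -1" --pt "0.008 0 -0.04 0 0 0 -1" --squeeze 15

```text
time_s: 8.48
ee_pos: [529.9, 76.0, 17.0]
ee_rot: [-179.9, 0.0, 88.1]
force: [-4.6, 0.6, 4.2]
gripper_width: 22.6
gripper_force: 14.8
```

Call:
send_rows --pt "0 0 0 0 0 0 -1" --pt "0 0 0 0 0 0 -1" --pt "0 0 0.008 0 0 0 -1" --pt "0 0 0.008 0 0 0 -1" --squeeze 55

```text
time_s: 8.98
ee_pos: [531.6, 76.1, 21.1]
ee_rot: [179.9, -0.0, 88.1]
force: [0.8, 0.6, -1.9]
gripper_width: 21.9
gripper_force: 54.8
```

```bash
cat > plan.py <<'E'
import numpy as np
# box yz; level rotates th; G = point on level mid-height axis at s=245 from tail... returns clearances
L,H,s=300,32,243.
def check(y,z,th):  # y,z of grasp ref (TCP: 243 from tail, 11 above bottom edge)
    c,n=np.cos(np.radians(th)),np.sin(np.radians(th)); a=np.array([c,n]);b=np.array([-n,c]); T=np.array([y,z])
    t0=T-s*a-11*b; pts={"tailbot":t0,"tailtop":t0+H*b,"leadbot":t0+L*a,"leadtop":t0+L*a+H*b}
    def inside(p): # signed distance of p to level rect (neg inside)
        q=p-t0; u,v=q@a,q@b; dx=max(-u,u-L);dy=max(-v,v-H); return max(dx,dy) if max(dx,dy)<0 else np.hypot(max(dx,0),max(dy,0))
    tray=min(inside(np.array([5.,k])) for k in np.linspace(88,124,13)); tray=min(tray,min(inside(np.array([k,88.])) for k in np.linspace(-206,5,40)))
    wall=min(inside(np.array([206.,k])) for k in np.linspace(0,126,40))
    gp=T+19*b; bc=gp+60*b-38*a
    return dict(tray=round(tray,1),wall=round(wall,1),low=round(min(p[1] for p in pts.values())-4,1),leadbot=pts["leadbot"].round(),body=bc.round())
if __name__=="__main__":
    y0,z0=107.,15.
    for dy,dz,th in [(0,4,0),(0,24,5),(0,45,10),(0,55,13),(10,66,15),(20,78,18),(35,97,22.5),(45,108,25),(50,121,28),(60,138,32),(70,160,36),(80,185,40),(95,215,42),(110,245,45),(120,285,45),(120,340,45),(120,390,45)]:
        print(dy,dz,th,check(y0+dy,z0+dz,th))
E
python3 plan.py
```

```text
0 4 0 {'tray': np.float64(48.0), 'wall': np.float64(42.0), 'low': np.float64(4.0), 'leadbot': array([164.,   8.]), 'body': array([69., 98.])}
0 24 5 {'tray': np.float64(36.7), 'wall': np.float64(41.3), 'low': np.float64(2.9), 'leadbot': array([165.,  33.]), 'body': array([ 62., 114.])}
0 45 10 {'tray': np.float64(24.3), 'wall': np.float64(41.0), 'low': np.float64(3.0), 'leadbot': array([165.,  59.]), 'body': array([ 56., 131.])}
0 55 13 {'tray': np.float64(19.5), 'wall': np.float64(41.0), 'low': np.float64(0.6), 'leadbot': array([165.,  72.]), 'body': array([ 52., 138.])}
10 66 15 {'tray': np.float64(14.7), 'wall': np.float64(31.1), 'low': np.float64(3.5), 'leadbot': array([175.,  85.]), 'body': array([ 60., 147.])}
20 78 18 {'tray': np.float64(11.9), 'wall': np.float64(21.4), 'low': np.float64(3.4), 'leadbot': array([185., 100.]), 'body': array([ 66., 156.])}
35 97 22.5 {'tray': np.float64(9.3), 'wall': np.float64(7.2), 'low': np.float64(4.8), 'leadbot': array([199., 124.]), 'body': array([ 77., 170.])}
45 108 25 {'tray': np.float64(9.4), 'wall': np.float64(9.1), 'low': np.float64(6
[... 711 characters left out ...]
4(69.0), 'low': np.float64(55.2), 'leadbot': array([252., 260.]), 'body': array([121., 263.])}
110 245 45 {'tray': np.float64(25.3), 'wall': np.float64(76.0), 'low': np.float64(76.4), 'leadbot': array([265., 293.]), 'body': array([134., 289.])}
120 285 45 {'tray': np.float64(40.1), 'wall': np.float64(97.2), 'low': np.float64(116.4), 'leadbot': array([275., 333.]), 'body': array([144., 329.])}
120 340 45 {'tray': np.float64(77.3), 'wall': np.float64(136.1), 'low': np.float64(171.4), 'leadbot': array([275., 388.]), 'body': array([144., 384.])}
120 390 45 {'tray': np.float64(116.8), 'wall': np.float64(171.4), 'low': np.float64(221.4), 'leadbot': array([275., 438.]), 'body': array([144., 434.])}
```

The level is gripped (width 21.9 mm) and lifted 4 mm. Now the first tipping stage.

Call:
send_rows --pt "0 0 0.02 0.042 -0.001 0 -1" --pt "0 0 0.04 0.083 -0.003 0 -1" --pt "0 0 0.061 0.125 -0.004 0 -1" --pt "0 0 0.082 0.167 -0.005 0 -1" --pt "0 0 0.103 0.217 -0.007 0 -1" --pt "0.001 0.02 0.124 0.25 -0.008 0 -1" --pt "0.001 0.03 0.136 0.275 -0.009 0 -1" --pt "0.001 0.04 0.149 0.3 -0.01 0 -1" --pt "0.001 0.04 0.149 0.3 -0.01 0 -1"

```text
time_s: 10.1
ee_pos: [531.3, 95.9, 95.6]
ee_rot: [180.0, -18.0, 88.1]
force: [-0.6, 0.1, -3.4]
gripper_width: 21.6
gripper_force: 54.8
```

```bash
cat > chk.py <<'E'
from h import *
import sys
s=env.state(); T=s["ee_pos"];Rm=Ro.from_euler("xyz",s["ee_rot"],degrees=True).as_matrix()
f=wrist(); save(sys.argv[1],f["pixels"],1.2)
W=cloud(f);p=f["pixels"].astype(int)
m=(p.min(2)>140)&(p.max(2)-p.min(2)<40)&(W[...,2]>30)&(abs(W[...,0]-525)<25)
q=W[m]; L=(q-T)@Rm  # tool frame
print("n",len(q),"tool y med",np.median(L[:,1]).round(1),"tool x range",np.percentile(L[:,0],[1,50,99]).round(1))
k=abs(L[:,1])<14; c=np.polyfit(L[k,0],L[k,2],1); print("top face slope deg in tool frame",np.degrees(np.arctan(c[0])).round(2),"offset",c[1].round(1), "force",s["force"].round(1))
E
python3 chk.py pics/w4.png
```

```text
n 8136 tool y med -1.2 tool x range [-47.   28.8  87.2]
top face slope deg in tool frame -9.18 offset -29.5 force [-0.6  0.1 -3.4]
```

```bash
sed -i 's/^k=abs(L\[:,1\])<14/k=(abs(L[:,1])<11)\&(abs(L[:,2]+19)<25)\&(L[:,0]>17)/; s/c=np.polyfit(L/print(k.sum(),np.percentile(L[k,0],[1,99]).round(1));c=np.polyfit(L/' chk.py; python3 chk.py pics/w4b.png
```

```text
n 8253 tool y med -1.3 tool x range [-46.9  29.4  87.7]
3259 [17.5 87.7]
top face slope deg in tool frame 10.77 offset -26.2 force [ 0.3 -0.2 -3.8]
```

View pics/w4b.png

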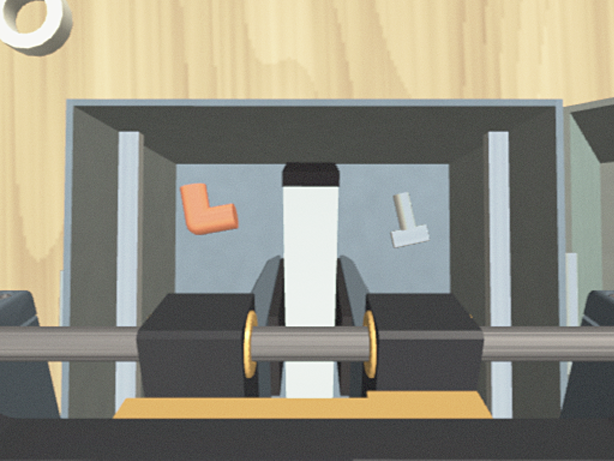

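```bash
python3 - <<'E'
from h import *
s=env.state(); T=s["ee_pos"];Rm=Ro.from_euler("xyz",s["ee_rot"],degrees=True).as_matrix()
f=wrist();L=(cloud(f)-T)@Rm
for r in range(60,384,12):
    c=[L[r,k] for k in (246,256,266)]; print(r,f["pixels"][r,256],np.round(c[1],1))
E
```

```text
60 [236 218 172] [112.6  -2.7 137.2]
72 [232 214 168] [102.2  -2.7 133.7]
84 [149 164 175] [86.8 -1.7 -5.2]
96 [73 75 69] [81.1 -1.8  6.9]
108 [81 81 76] [74.2 -2.  27. ]
120 [75 79 74] [65.3 -2.2 54.1]
132 [76 77 76] [53.1 -2.5 92. ]
144 [48 45 50] [ 59.   -1.7 -19.4]
156 [246 253 250] [ 53.3  -1.7 -19.8]
168 [235 239 236] [ 47.6  -1.7 -20.5]
180 [235 240 237] [ 41.1  -1.8 -18.5]
192 [235 240 237] [ 35.5  -1.7 -20.7]
204 [236 241 237] [ 28.6  -1.8 -18.8]
216 [236 240 237] [ 22.5  -1.8 -19.8]
228 [237 241 238] [ 16.3  -1.8 -20.6]
240 [238 242 239] [  8.9  -1.8 -19.2]
252 [238 242 239] [  2.3  -1.8 -20. ]
264 [237 242 239] [ -4.6  -1.8 -20.2]
276 [138 131 129] [ 33.1  -1.2 -93.8]
288 [149 144 140] [ 30.8  -1.2 -96.1]
300 [111 114 107] [ 27.   -1.2 -96. ]
312 [237 241 238] [-36.   -1.9 -18.5]
324 [236 241 237] [-43.2  -1.9 -19.5]
336 [225 184 110] [  24.3   -1.2 -106.7]
348 [180 141  87] [  23.6   -1.1 -109.8]
360 [61 61 63] [  25.5   -1.1 -115.3]
372 [64 61 64] [  25.7   -1.1 -118.7]
```

No slip: the level's top lies flat 19.6 mm behind the TCP and its lead end is 60 mm ahead of it. I'm updating the plan with s=240.

```bash
python3 - <<'E'
import plan; plan.s=240.
# relative to now: TCP box y 129, z 95.6, th 18
for dy,dz,th in [(0,0,18),(6,9,20),(11,17,22.5),(18,27,25),(23,37,27.5),(29,47,30),(36,61,33),(42,74,36),(48,88,38.5),(54,102,41),(62,122,43),(72,142,45),(85,170,45),(95,220,45),(95,290,45)]:
    print(dy,dz,th,{k:(v.tolist() if hasattr(v,"tolist") else v) for k,v in plan.check(129+dy,95.6+dz,th).items()})
E
```

```text
0 0 18 {'tray': 10.1, 'wall': 16.5, 'low': 7.0, 'leadbot': [189.0, 104.0], 'body': [68.0, 159.0]}
6 9 20 {'tray': 7.9, 'wall': 11.0, 'low': 8.2, 'leadbot': [195.0, 115.0], 'body': [72.0, 166.0]}
11 17 22.5 {'tray': 7.9, 'wall': 6.4, 'low': 6.6, 'leadbot': [200.0, 125.0], 'body': [75.0, 171.0]}
18 27 25 {'tray': 7.7, 'wall': 10.9, 'low': 7.2, 'leadbot': [206.0, 138.0], 'body': [79.0, 178.0]}
23 37 27.5 {'tray': 7.3, 'wall': 19.8, 'low': 8.0, 'leadbot': [210.0, 151.0], 'body': [82.0, 185.0]}
29 47 30 {'tray': 8.2, 'wall': 27.4, 'low': 9.1, 'leadbot': [215.0, 163.0], 'body': [86.0, 192.0]}
36 61 33 {'tray': 8.6, 'wall': 37.0, 'low': 12.7, 'leadbot': [221.0, 180.0], 'body': [90.0, 202.0]}
42 74 36 {'tray': 10.6, 'wall': 44.8, 'low': 15.6, 'leadbot': [226.0, 196.0], 'body': [94.0, 211.0]}
48 88 38.5 {'tray': 11.3, 'wall': 52.1, 'low': 21.6, 'leadbot': [231.0, 212.0], 'body': [98.0, 222.0]}
54 102 41 {'tray': 13.1, 'wall': 58.1, 'low': 27.8, 'leadbot': [235.0, 229.0], 'body': [102.0, 232.0]}
62 122 43 {'tray': 11.1, 'wall': 66.2, 'low': 41.9, 'leadbot': [242.0, 250.0], 'body': [109.0, 249.0]}
72 142 45 {'tray': 12.6, 'wall': 71.4, 'low': 56.1, 'leadbot': [251.0, 272.0], 'body': [118.0, 267.0]}
85 170 45 {'tray': 24.5, 'wall': 82.1, 'low': 84.1, 'leadbot': [264.0, 300.0], 'body': [131.0, 295.0]}
95 220 45 {'tray': 50.3, 'wall': 110.3, 'low': 134.1, 'leadbot': [274.0, 350.0], 'body': [141.0, 345.0]}
95 290 45 {'tray': 101.7, 'wall': 159.8, 'low': 204.1, 'leadbot': [274.0, 420.0], 'body': [141.0, 415.0]}
```

Call:
send_rows --pt "0 0.012 0.018 0.033 -0.001 0 -1" --pt "0.001 0.022 0.034 0.075 -0.002 0 -1" --pt "0.001 0.036 0.054 0.117 -0.004 0 -1" --pt "0.001 0.046 0.074 0.158 -0.005 0 -1" --pt "0.002 0.058 0.094 0.2 -0.006 0 -1" --pt "0.002 0.072 0.122 0.25 -0.008 0 -1" --pt "0.002 0.072 0.122 0.25 -0.008 0 -1" --pt "0.002 0.072 0.122 0.25 -0.008 0 -1"

```text
time_s: 11.25
ee_pos: [532.1, 131.8, 156.3]
ee_rot: [-180.0, -33.0, 88.1]
force: [-0.4, -0.0, -3.1]
gripper_width: 21.6
gripper_force: 54.8
```

Call:
send_rows --pt "0 0.012 0.026 0.05 -0.002 0 -1" --pt "0.001 0.024 0.054 0.092 -0.003 0 -1" --pt "0.001 0.036 0.082 0.133 -0.004 0 -1" --pt "0.002 0.052 0.122 0.167 -0.005 0 -1" --pt "0.002 0.072 0.162 0.2 -0.006 0 -1" --pt "0.003 0.098 0.218 0.2 -0.006 0 -1" --pt "0.004 0.108 0.26 0.2 -0.006 0 -1" --pt "0.004 0.118 0.32 0.2 -0.006 0 -1" --pt "0.004 0.118 0.38 0.2 -0.006 0 -1" --pt "0.004 0.118 0.44 0.2 -0.006 0 -1" --pt "0.004 0.118 0.48 0.2 -0.006 0 -1" --pt "0.004 0.118 0.5 0.2 -0.006 0 -1" --pt "0.004 0.118 0.5 0.2 -0.006 0 -1" --pt "0.004 0.118 0.5 0.2 -0.006 0 -1" --pt "0.004 0.118 0.5 0.2 -0.006 0 -1" --pt "0.004 0.118 0.5 0.2 -0.006 0 -1"

```text
time_s: 13.25
ee_pos: [534.1, 191.0, 405.9]
ee_rot: [-179.8, -45.0, 88.0]
force: [-0.5, 0.4, -2.7]
gripper_width: 21.7
gripper_force: 54.8
```

```bash
python3 - <<'E'
from m import *
print(env.state()["qvel"].round(2))
f=eyes.grab_frame("scene"); save("pics/s5.png",f["pixels"],1.5)
W=cloud(f);p=f["pixels"].astype(int)
m=(p.min(2)>150)&(p.max(2)-p.min(2)<40)&(W[...,2]>140)&(abs(W[...,0]-530)<40)
q=W[m]; print(len(q),"level z",np.percentile(q[:,2],[0,1,99]).round(),"y",np.percentile(q[:,1],[1,99]).round())
measure(eyes.grab_frame("top"),"top")
E
```

```text
[-0.   -0.15 -0.3   0.08 -0.02  0.03]Traceback (most recent call last):
  File "<stdin>", line 6, in <module>
    return _quantile_unchecked(
        a, q, axis, out, overwrite_input, method, keepdims, weights)
    return _ureduce(a,
                    func=_quantile_ureduce_func,
    ...<5 lines>...
                    overwrite_input=overwrite_input,
                    method=method)
    r = func(a, **kwargs)
    result = _quantile(arr,
                       quantiles=q,
    ...<2 lines>...
                       out=out,
                       weights=wgt)
    slices_having_nans = np.isnan(arr[-1, ...])
                                  ~~~^^^^^^^^^
IndexError: index -1 is out of bounds for axis 0 with size 0
```

View pics/s5.png

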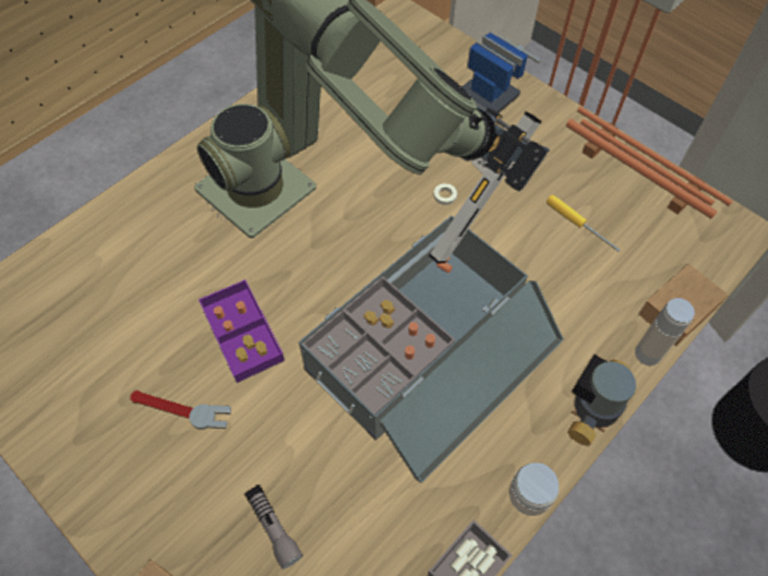

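The scene view shows the level held at 45° with its tail at (440,257), the trays closed up (seam near (385,325)), and everything else in place. I check the tail height and the tray edge by number.

```bash
python3 - <<'E'
from m import *
f=eyes.grab_frame("scene"); W=cloud(f)
m=(abs(W[...,0]-532)<25)&(W[...,2]>135)&(W[...,1]<120)&(W[...,1]>-60); q=W[m]; i=np.argsort(q[:,2])[:5]; print(m.sum(),q[i].round())
measure(f,"scene"); print(env.state()["time_s"],env.state()["gripper_force"])
E
```

```text
1903 [[537.  28. 227.]
 [533.  36. 230.]
 [536.  25. 230.]
 [536.  32. 232.]
 [538.  26. 236.]]
scene yaw -1.89 outer -x edge at y=0: 426.7 54 65
 ey extent [-225.2  194.7]
 peaks [(-226, 54), (-224, 61), (-222, 24), (-220, 39), (-122, 17), (-120, 72), (-118, 44), (-116, 35), (-114, 16), (-16, 64), (-14, 57), (188, 38), (190, 68), (192, 29)]
 vpeaks 426.5 [(0, 159), (2, 124), (6, 63), (8, 88), (72, 40), (102, 41), (134, 41), (196, 41), (198, 83), (202, 109), (204, 184), (210, 56), (212, 105), (214, 123), (216, 82), (218, 62)]
13.35 54.82632100582123
```

```bash
python3 -c "
from workcell import env
print(env.job_done())"
```

```text
the job is handed in; nothing more can be done
None
```

The job is handed in: the loose fittings tray is butted against the screws tray, and the level is held still at 45°, its lowest point about 10 cm above the rim by the depth image.

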